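# Return the spice jar to the carousel and bring it to the front

### The job

Lift the blue-labelled spice jar out of the bowl and stand it in the free place of the spice carousel, on the round cork pad, and let go of it. Then take the carousel by the black knob at its centre, turn it gently until the blue-labelled jar stands squarely at the front, in line with the red mark on the foot, and finish while still gripping the knob so that the turntable is held still. Leave the other jars standing in their places and the bowl upright.

Things in the scene. Friction and masses are not known exactly. Their poses are not given: they have to be found in the camera images.
- blue_jar: the jar to return: spice jar with a blue label and dark cap, upright cylinder 41 mm in diameter and 105 mm tall, the top 21 mm being its dark cap (40 mm across); origin at the centre of its underside, z up along it. Weighs about 0.11 kg. It starts standing upright in the bowl; its cap and upper third stick out above the bowl's rim.
- bowl: loose white china bowl, 150 mm across its rim and 67 mm high, standing on the worktop, inner floor 8 mm above its underside; origin at the centre of its underside, z up. (Wall cabinets overhang the back of the worktop, beyond about x = 0.6 m and from about 0.47 m above it: keep wrist and forearm clear of them.)
- foot: fixed grey foot of the carousel, a disc 170 mm across and 12 mm high with a flat tongue that reaches out under the turntable's edge to 150 mm from the axis and carries a red mark there. Origin on the carousel's axis at worktop level, z up; its -x direction is the carousel's front (axis to red mark), roughly toward the robot.
- knob: black ribbed round knob at the centre of the carousel, fixed to the turntable: 38 mm in diameter, 35 mm high, on a post 20 mm thick. Origin on the axis at its underside, 115 mm above the worktop (its top at 150 mm). z up; x and y turn with the turntable.
- deck (a point): centre of the upper face of the turntable, a wooden disc of 268 mm diameter, 26 mm above the worktop. x and y turn with it: four wells have their centres 100 mm from the axis along +x, +y, -x and -y. Each well is a white ring 18 mm high, 54 mm inside and 61 mm outside diameter. Jars standing in the wells turn with it and tip if it is jerked.
- carousel (a joint): turning of the turntable about its vertical axis in rad, 0 at the start, growing counter-clockwise seen from above; free to turn 6.3 rad either way, light even friction (about 0.03 N m plus 0.03 N m s/rad), stays where it is left, no detents
- cork_pad: loose cork disc, 48 mm in diameter and 4 mm thick, lying in the one free well (at the left or the right side of the carousel at the start); origin at the centre of its underside, 26 mm above the worktop, so a jar on it stands with its underside 30 mm above the worktop
- green_jar_a: spice jar with green and dark label, standing in a well of the carousel, to stay there: upright cylinder 41 mm in diameter and 105 mm tall, the top 21 mm being its dark cap (40 mm across); origin at the centre of its underside, z up along it
- green_jar_b: second spice jar with green and dark label, standing in a well of the carousel, to stay there: upright cylinder 41 mm in diameter and 105 mm tall, the top 21 mm being its dark cap (40 mm across); origin at the centre of its underside, z up along it
- salt: glass salt shaker with grey cap, standing in the well at the front of the carousel at the start, to stay in its well: 44 mm in diameter, 90 mm tall; origin at the centre of its underside, z up
Things that resemble listed ones, but are neither listed nor needed, are in the scene too. Leave any turquoise look-alike of the blue_jar alone.

How it is judged:
On the way, in this order (a step that is already met when the one before it is completed fails the run):
1. the blue-labelled jar stands released on the cork pad, while that place is not yet at the front (horizontal distance between blue_jar and cork_pad below 0.014 m and height (world z) of blue_jar between 0.024 and 0.037 m and angle between blue_jar's own z axis and vertical below 0.1 rad and contact force between the fingers and blue_jar below 0.1 N and (y of blue_jar in the frame of foot above 0.05 m or y of blue_jar in the frame of foot below -0.05 m or x of blue_jar in the frame of foot above 0 m)), for 0.2 s.
2. the carousel is turned so that the blue-labelled jar is at the front, and the knob is gripped (y of blue_jar in the frame of foot between -0.015 and 0.015 m and x of blue_jar in the frame of foot below -0.08 m and contact force between the fingers and knob above 4 N and velocity of joint carousel between -0.05 and 0.05 rad/s), for 0.2 s.
At the end, for the whole second after the job is handed in: Blue-labelled jar upright, released, on the cork pad (within 14 mm of its centre), at most 15 mm beside the line from the axis through the red mark; fingers grip the knob (over 4 N), turntable below 0.05 rad/s; other three jars upright in their wells, bowl upright on the worktop (all of step 2 and horizontal distance between blue_jar and cork_pad below 0.014 m and height (world z) of blue_jar between 0.024 and 0.037 m and angle between each of blue_jar, green_jar_a, green_jar_b, salt, bowl's own z axis and vertical below 0.1 rad and contact force between the fingers and blue_jar below 0.1 N and linear speed of blue_jar below 0.02 m/s and height (world z) of green_jar_a between 0.02 and 0.035 m and horizontal distance between green_jar_a and knob between 0.085 and 0.115 m and height (world z) of green_jar_b between 0.02 and 0.035 m and horizontal distance between green_jar_b and knob between 0.085 and 0.115 m and height (world z) of salt between 0.02 and 0.035 m and horizontal distance between salt and knob between 0.085 and 0.115 m and height (world z) of bowl below 0.01 m); the arm keeps its last pose, push and grip.
It fails at once if another jar is tipped over (angle between any of green_jar_a, green_jar_b, salt's own z axis and vertical above 0.35 rad).
It fails at once if the bowl is tipped over (angle between bowl's own z axis and vertical above 0.35 rad).
It also fails if it takes over 51 s, if anything falls off the work surface, if the arm or the gripper's body presses on something with over 40 N, if the wrist force passes 120 N, or if a joint passes its speed limit or range.

### The arm

A 6-joint arm with a two-finger parallel gripper is mounted at the origin on a cart in front of the work surface, level with it; the furniture and walls round the work are solid. World frame = base frame: x ahead of the robot, y to its left, z up, the work surface at z = 0. Lengths are in m, angles in rad, forces in N, time in s.
With the tool pointing down it reaches from about 0.35 to 0.975 m from the base axis. Payload 4.9 kg.
Tool frame: the origin (TCP) lies at the very end of the fingers, on their centre line; the grasp point (between the pads) lies manip.grip_point_offset behind it (manip.grip_point_offset is the distance from the TCP to the grasp point, in m); z points along the fingers, y is the direction in which the jaws open and shut (so a half turn about z gives the same grasp; the last joint's range is limited). The gripper opens to 85 mm and grips with 20 to 120 N. Pads are 22 mm wide; open, the fingers measure 114 mm over their backs; the gripper's body (76 mm by 85 mm) begins 54 mm behind the grasp point. The pads swing forward as they close: fully open they stand 13 mm farther back than shut.
Start: joints at [1.177, 0.053, 1.613, -0, 1.476, -0.119], TCP at [0.17, 0.602, 0.231] pointing down, gripper open.
Joint ranges: [-3.01, 3.01], [-1.01, 2.22], [0.06, 2.58], [-1.02, 4.17], [0.09, 2.62], [-3.14, 3.14]. Speed limits (rad/s): [2.57, 2.57, 3.14, 3.14, 3.14, 3.14].

### API

Orientations are given as a unit quaternion [w, x, y, z].
In Python, from plant import status, grab_frame, camera_params, ticket, boxes_of, outline_of, manip gives the robot as it stands. The module is installed in compiled form; this text tells all that it offers.
- The arm moves only by the tool play_rows, never from a script. Its argument "deltas" is a list of rows, each a list of 2 entries, a list of its own where there are three numbers: the shift along the world's x, y, z in m, then the turn about the world's z in rad. A call has 1 to 5 rows; each row is the pose to reach, as a shift and turn from the pose commanded when the call began; what a row does not reach only later rows make up. A row lasts 1/8 s, in which the tool goes at most 62.5 mm and 10.7 degrees, less where a joint would pass 70% of its speed; a pose out of reach is approached as far as the arm can. A call with a gripper value outside its range is refused whole. "grip" is the opening, from -1 (shut) to 1 (fully open), set as the call begins (left out, the last holds). The fingers move at their own pace and stop on an object; the grip force is fixed at half the most. Time passes only in rows, so rows that repeat a pose let the fingers close. It gives the time, the measured TCP pose, the force and the opening at its end, in the units of the state.
- status.state(): the state, without advancing time (a new reading comes with each control period).
- grab_frame(name): name is "scene" or "side" or "wrist"; returns (picture, depth): 480x640x3 uint8, blue, green, red; 480x640 float32, m along the optical axis (not along the pixel's ray), 0 where there is no reading.
- camera_params(name): a dict with "mtx" (3x3 intrinsics, pixels), "distortion" ([k1, k2, p1, p2, k3] as OpenCV has them; the pictures are not rectified), "world_from_camera" (4x4, takes a point from camera to world coordinates). Camera axes: x right, y up, looking along -z (the intrinsics and any distortion apply to the point x, -y, -z); pixel columns grow to the right and rows downward; lengths in m; the calibration is good to about 2 mm. A picture is of the moment at which its call begins: read the wrist's pose just before it. camera_params takes no time and is no camera call; for the wrist camera it gives the pose at the moment of the call.
- ticket.job_done(): hands the job in, once; it reports no verdict.
Trained networks look in the newest picture that a camera, given by its name, has taken for a name from the list of things; names that differ only in an ending like _2 or _b are one class to them, and where a whole thing is asked for, a point or a joint stands for the part that bears it (a point fixed in the world has none). Each returns a list of dicts, best first, with "confidence" (0 to 1); they miss things now and then, are a little off and sometimes report something else, mostly with a low value. They report only what shows in the picture. A call takes as long as a camera call. They do not tell look-alikes from the thing itself.
- boxes_of(camera, name): "box" ([left, top, right, bottom] in pixels, round what is visible of it).
- outline_of(camera, name): "region" (480x640 bool, what is visible of it) and "box" ([left, top, right, bottom] in pixels, round what is visible of it).
The state is a dict: "time": time; "joint_pos": joint angles; "joint_vel": joint speeds; "joint_efforts": joint torques, N m; "tool_pos": TCP position; "tool_rot": TCP orientation; "contact_force": force on the tool from outside, world axes, zero at the start; "ft_torque": the same for the moment, N m; "gripper_width": opening from 0.0 (shut) to 1.0 (fully open).
Only numpy, scipy, OpenCV 4.12 (cv2) and the standard library are available. Lean on these libraries where they do the work, as an engineer would, in place of code of your own. Each camera call takes 0.05 s, during which the arm holds its last target.

## Working session

There is one attempt and no reset: what is moved stays moved. The work goes in short steps, Python scripts to look and compute and a tool call to move; the robot and the scene stay as the last step left them, time stands still between calls to the robot, and variables do not carry over. Pictures are saved under pics/ and viewed, and the job is handed in when it is done.

Besides the shell and the picture viewer there is one more tool, called by a JSON object that holds its "op" and its "data", one argument or row to a line. play_rows: Moves the arm, as the interface text tells. Its arguments: {"type":"object","properties":{"deltas":{"type":"array"},"grip":{"type":"number"}},"required":["deltas"]}

```bash
mkdir -p pics
cat > h.py <<'E'
import numpy as np, cv2
from plant import status, grab_frame, camera_params, ticket, boxes_of, outline_of, manip
def shot(n,f):
    p=camera_params(n); im,d=grab_frame(n); cv2.imwrite('pics/'+f,im); return p,im,d
def world(p,d,uv,depth=None):
    uv=np.array(uv,float).reshape(-1,2)
    K=np.array(p['mtx'],float);D=np.array(p['distortion'],float)
    n=cv2.undistortPoints(uv.reshape(-1,1,2),K,D).reshape(-1,2)
    z=d[uv[:,1].astype(int),uv[:,0].astype(int)] if depth is None else depth
    c=np.stack([n[:,0]*z,-n[:,1]*z,-z*np.ones(len(n)),np.ones(len(n))],1)
    return (c@np.array(p['world_from_camera']).T)[:,:3],z
def cloud(p,d,mask):
    v,u=np.nonzero(mask&(d>0)); return world(p,d,np.stack([u,v],1))[0],u,v
E
python3 - <<'E'
from h import *
s=status.state();print(s, manip.grip_point_offset)
for n in ['scene','side','wrist']:
    p,im,d=shot(n,n+'0.png'); print(n,np.round(p['world_from_camera'],3).tolist())
    for k in (['blue_jar','bowl','knob','cork_pad','salt','foot','green_jar_a'] if n!='wrist' else []):
        for b in boxes_of(n,k): print(k,np.round(b['box']),round(b['confidence'],2))
E
```

```text
{'time': 0.0, 'joint_pos': array([ 1.17701123e+00,  5.33458810e-02,  1.61431716e+00, -1.93398654e-05,
        1.47596291e+00, -1.19008799e-01]), 'joint_vel': array([ 8.06760834e-04,  1.21665838e-03, -9.35148929e-04,  4.34208045e-04,
        6.64415402e-05, -7.65237477e-04]), 'joint_efforts': array([-5.88244693e-04, -3.93664885e+01, -3.70183897e+01, -3.76326102e-05,
        6.84011189e-03,  6.00540076e-06]), 'tool_pos': array([0.16935153, 0.60097117, 0.23005597]), 'tool_rot': array([-2.48507897e-04,  1.36955360e-01,  9.90576699e-01, -9.85854624e-04]), 'contact_force': array([ 0.46224416, -0.3291265 ,  0.00295376]), 'ft_torque': array([-0.039055  , -0.0351428 ,  0.00483758]), 'gripper_width': 0.9974518251717008} 0.0187
scene [[0.556, 0.527, -0.643, -0.295], [-0.831, 0.355, -0.429, -0.586], [0.002, 0.772, 0.635, 0.899], [0.0, 0.0, 0.0, 1.0]]
blue_jar [427. 306. 454. 352.] 0.87
blue_jar [375. 274. 394. 320.] 0.64
blue_jar [318. 254. 337. 294.] 0.61
bowl [353. 271. 418. 328.] 0.84
knob [255. 195. 270. 214.] 0.57
cork_pad [227. 216. 240. 222.] 0.62
salt [229. 223. 248. 257.] 0.92
salt [226. 217. 241. 222.] 0.39
salt [214. 194. 311. 268.] 0.19
foot [219. 262. 234. 271.] 0.43
green_jar_a [285. 212. 301. 252.] 0.78
green_jar_a [276. 181. 292. 220.] 0.75
green_jar_a [229. 216. 242. 222.] 0.67
side [[-1.0, 0.006, 0.002, 0.502], [-0.001, -0.531, 0.847, 0.868], [0.007, 0.847, 0.531, 0.658], [0.0, 0.0, 0.0, 1.0]]
blue_jar [336. 208. 357. 254.] 0.78
blue_jar [339. 161. 352. 183.] 0.65
blue_jar [335. 180. 348. 215.] 0.62
blue_jar [312. 228. 336. 278.] 0.4
bowl [313. 187. 367. 223.] 0.56
knob [315. 252. 338. 273.] 0.76
cork_pad [313. 329. 341. 342.] 0.76
salt [365. 266. 386. 302.] 0.93
green_jar_a [265. 257. 286. 307.] 0.69
green_jar_a [315. 228. 335. 276.] 0.58
wrist [[0.271, -0.926, -0.264, 0.105], [0.963, 0.261, 0.073, 0.621], [0.001, -0.274, 0.962, 0.375], [0.0, 0.0, 0.0, 1.0]]
```

View pics/scene0.png

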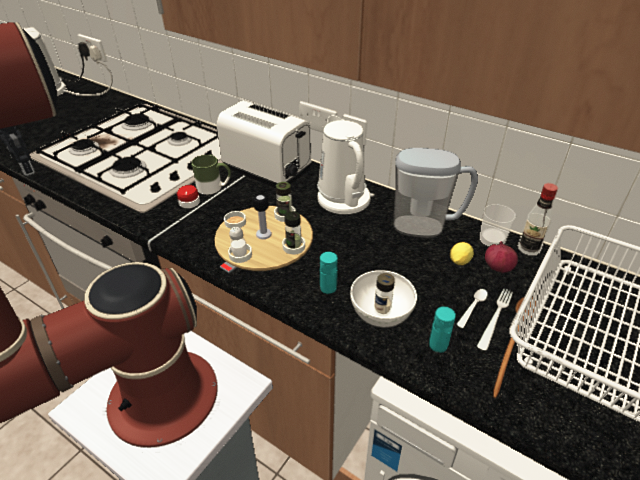

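View pics/side0.png

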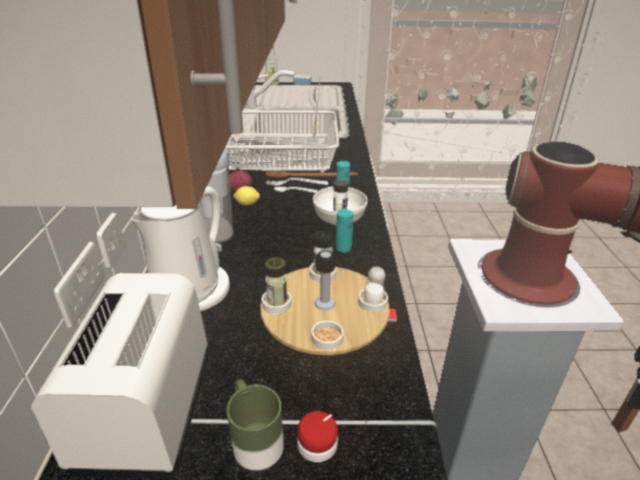

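Run:
```python
import cv2
a=cv2.imread('pics/scene0.png')[160:370,200:470];b=cv2.imread('pics/side0.png')[150:350,240:410]
cv2.imwrite('pics/ac.png',cv2.resize(a,None,fx=2.9,fy=2.8,interpolation=2));cv2.imwrite('pics/bc.png',cv2.resize(b,None,fx=3,fy=3,interpolation=2))
```

```text
(no output)
```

View pics/ac.png

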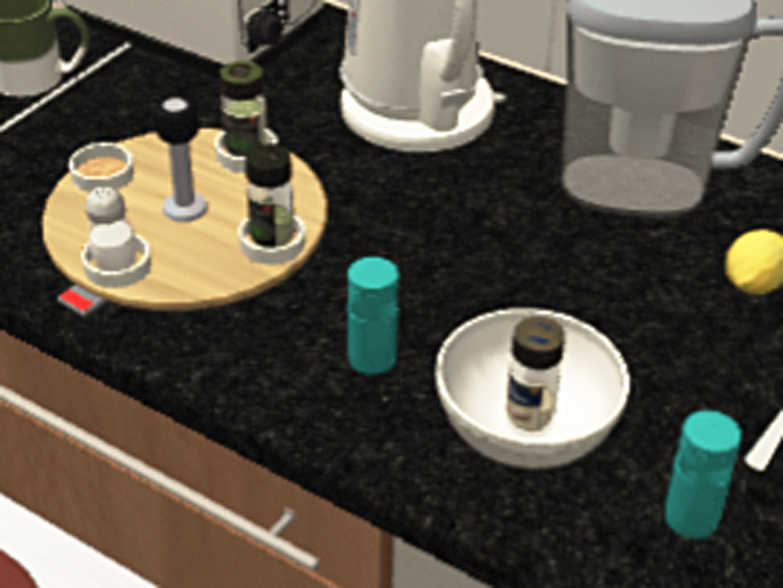

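View pics/bc.png

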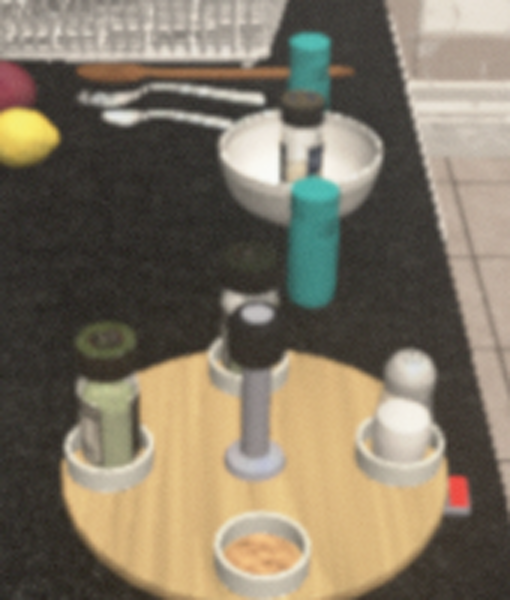

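The blue jar stands in the bowl (scene about 385,297), and the look-alikes are the turquoise ones at 328,272 and 442,329. The free well with the cork is on the left (+y) side (scene 234,219; side 327,334). The salt is at the front, and the red mark is at scene 227,267. Next I measure positions.

```bash
cat > m.py <<'E'
from h import *
from scipy.optimize import least_squares
def circ(P,r=None):
    c=P[:,:2].mean(0)
    f=lambda q:np.hypot(P[:,0]-q[0],P[:,1]-q[1])-(q[2] if r is None else r)
    q=least_squares(f,[*c,.02],loss='soft_l1',f_scale=.002).x; return q
E
python3 - <<'E'
from m import *
for n,cen in [('scene',{'jar':(385,297),'knob':(262,203),'red':(227,267),'deck':(263,238)}),('side',{'jar':(341,190),'knob':(325,262),'red':(393,315),'deck':(325,310)})]:
    p=camera_params(n); im,d=grab_frame(n)
    W,u,v=cloud(p,d,np.ones(d.shape,bool))
    near=lambda k,r:(np.hypot(u-cen[k][0],v-cen[k][1])<r)
    m=near('jar',40); J=W[m]
    print(n,'jar pts')
    zt=J[:,2]
    sel=J[(zt>0.075)&(zt<.13)]; print(' n',len(sel),sel.min(0).round(3),sel.max(0).round(3),np.median(sel,0).round(3))
    top=J[(zt>.107)&(zt<.125)];
    if len(top):print(' top',len(top),top.mean(0).round(4),top.min(0).round(3),top.max(0).round(3))
    K=W[near('knob',22)]; t=K[(K[:,2]>.143)&(K[:,2]<.16)]; print(' knobtop',len(t),t.mean(0).round(4),t.min(0).round(4),t.max(0).round(4))
    D=W[near('deck',75)]; t=D[(D[:,2]>.021)&(D[:,2]<.031)]; print(' deck',t.min(0).round(4),t.max(0).round(4),np.median(t,0).round(3))
    b,g,r=[im[...,i].astype(int) for i in range(3)]
    red=(r>150)&(g<60)&(b<60); yy,xx=np.nonzero(red&(np.hypot(np.arange(640)[None]-cen['red'][0],np.arange(480)[:,None]-cen['red'][1])<20))
    R=world(p,d,np.stack([xx,yy],1))[0]; print(' red',len(R),np.median(R,0).round(4))
    # rim of bowl
    t=J[(J[:,2]>.060)&(J[:,2]<.070)]; print(' rim',circ(t).round(4),len(t))
    for k in ['blue_jar','bowl','knob','cork_pad']:
        for o in outline_of(n,k)[:4]:
            P,_,_=cloud(p,d,o['region']); print(' ',k,o['confidence'],len(P),P.mean(0).round(3),P.min(0).round(3),P.max(0).round(3))
E
```

```text
scene jar pts
 n 388 [ 0.417 -0.282  0.075] [ 0.457 -0.241  0.117] [ 0.428 -0.265  0.109]
 top 211 [ 0.4357 -0.262   0.1128] [ 0.418 -0.281  0.107] [ 0.457 -0.241  0.117]
 knobtop 118 [0.4823 0.131  0.1485] [0.4658 0.1151 0.1432] [0.5015 0.1527 0.1543]
 deck [ 0.3508 -0.1055  0.021 ] [0.7936 0.4226 0.031 ] [0.463 0.119 0.026]
 red 21 [0.3452 0.1468 0.0086]
 rim [ 0.439  -0.2588  0.073 ] 464
  blue_jar 0.88 720 [ 0.428 -0.266  0.075] [ 0.415 -0.282  0.007] [ 0.5   -0.219  0.117]
  blue_jar 0.74 785 [ 0.414 -0.414  0.068] [ 0.403 -0.431 -0.001] [ 0.446 -0.392  0.109]
  blue_jar 0.63 649 [ 0.425 -0.117  0.066] [ 0.411 -0.133 -0.003] [ 0.475 -0.091  0.109]
  bowl 0.91 2180 [ 0.447 -0.255  0.038] [ 0.363 -0.335 -0.003] [ 0.562 -0.15   0.07 ]
  knob 0.5 211 [0.479 0.128 0.141] [0.464 0.114 0.117] [0.501 0.153 0.154]
  knob 0.16 4078 [0.464 0.124 0.036] [ 0.351  0.001 -0.004] [0.667 0.303 0.154]
  cork_pad 0.43 4103 [0.464 0.124 0.036] [ 0.351  0.001 -0.006] [0.635 0.311 0.154]
side jar pts
 n 747 [ 0.404 -0.583  0.075] [ 0.484 -0.088  0.119] [ 0.432 -0.244  0.101]
 top 268 [ 0.4321 -0.2327
[... 224 characters left out ...]
ost recent call last):
  File "<stdin>", line 16, in <module>
  File "h.py", line 8, in world
    n=cv2.undistortPoints(uv.reshape(-1,1,2),K,D).reshape(-1,2)
      ~~~~~~~~~~~~~~~~~~~^^^^^^^^^^^^^^^^^^^^^^^^
cv2.error: OpenCV(4.12.0) /io/opencv/modules/calib3d/src/undistort.dispatch.cpp:347: error: (-215:Assertion failed) CV_IS_MAT(_src) && CV_IS_MAT(_dst) && (_src->rows == 1 || _src->cols == 1) && (_dst->rows == 1 || _dst->cols == 1) && _src->cols + _src->rows - 1 == _dst->rows + _dst->cols - 1 && (CV_MAT_TYPE(_src->type) == CV_32FC2 || CV_MAT_TYPE(_src->type) == CV_64FC2) && (CV_MAT_TYPE(_dst->type) == CV_32FC2 || CV_MAT_TYPE(_dst->type) == CV_64FC2) in function 'cvUndistortPointsInternal'
```

{"op": "play_rows", "data": {
  "deltas": [
    [[0.03,-0.045,0.025],0],
    [[0.06,-0.09,0.05],0],
    [[0.09,-0.14,0.07],0],
    [[0.12,-0.19,0.08],0],
    [[0.15,-0.24,0.09],0]
  ],
  "grip": 1
}}

```text
time: 1.78
tool_pos: [0.3202, 0.36, 0.3221]
tool_rot: [0.001, 0.137, 0.991, 0.0]
contact_force: [0.9, -0.3, -0.3]
gripper_width: 1.001
```

{"op": "play_rows", "data": {
  "deltas": [
    [[0.03,-0.04,0.0],0],
    [[0.06,-0.09,0.0],0],
    [[0.09,-0.13,0.0],0],
    [[0.12,-0.17,0.0],0],
    [[0.12,-0.17,0.0],0]
  ]
}}

```text
time: 2.4
tool_pos: [0.4408, 0.1892, 0.3212]
tool_rot: [-0.0, 0.14, 0.99, -0.0]
contact_force: [-0.2, 0.2, -0.2]
gripper_width: 1.0
```

Run:
```python
from m import *
s=status.state();print(s['time'],s['tool_pos'],np.abs(s['joint_vel']).max())
p,im,d=shot('wrist','w1.png'); np.savez('w1.npz',d=d,K=p['mtx'],D=p['distortion'],T=p['world_from_camera'])
for k in ['knob','cork_pad','green_jar_a','salt','foot']:
    for b in boxes_of('wrist',k): print(k,np.round(b['box']),round(b['confidence'],2))
```

```text
2.4 [0.44084585 0.18921846 0.32115229] 0.06275327455836033
knob [255. 251. 300. 295.] 0.61
cork_pad [346. 192. 390. 235.] 0.67
green_jar_a [294. 296. 334. 379.] 0.97
green_jar_a [154. 251. 223. 315.] 0.63
foot [245. 106. 276. 127.] 0.84
```

View pics/w1.png

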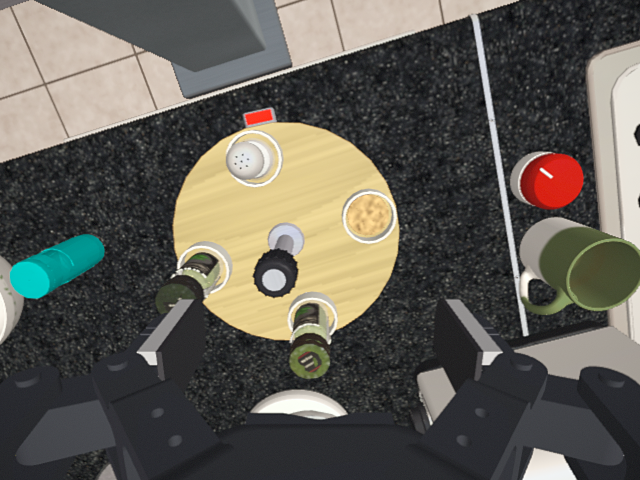

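The wrist view shows the cork pad at (368,216), red mark at (259,117), knob at (276,272), salt at the front and the green jars on the right and at the back.

```bash
cat >> m.py <<'E'
def onplane(p,uv,z):
    a,_=world(p,None,uv,np.ones(len(np.reshape(uv,(-1,2))))); o=np.array(p['world_from_camera'])[:3,3]
    r=a-o; return o+r*((z-o[2])/r[:,2])[:,None]
E
python3 - <<'E'
from m import *
f=np.load('w1.npz'); p=dict(mtx=f['K'],distortion=f['D'],world_from_camera=f['T']); d=f['d']; im=cv2.imread('pics/w1.png')
W,u,v=cloud(p,d,np.ones(d.shape,bool))
b,g,r=[im[v,u,i].astype(int) for i in range(3)]
# deck
m=(np.hypot(u-286,v-232)<125)&(r-b>40)&(r>140)&(np.abs(W[:,2]-.026)<.006); D=W[m]
print('deck z',np.median(D[:,2]),'ext',D[:,:2].min(0),D[:,:2].max(0),'ctr',(D[:,:2].min(0)+D[:,:2].max(0))/2)
# deck edge: pixel mask contour
mask=np.zeros(d.shape,np.uint8); mask[v[m],u[m]]=255
h=cv2.convexHull(np.stack([u[m],v[m]],1).astype(np.int32)).reshape(-1,2)
P=onplane(p,h,.026); q=circ(P); print('deck circ',q)
P=W[(np.hypot(u-270,v-272)<40)&(W[:,2]>.144)&(W[:,2]<.16)]; print('knob top',P.mean(0),(P.min(0)+P.max(0))/2,P.max(0)-P.min(0))
# ring
rr=(np.hypot(u-368,v-216)<40)&(W[:,2]>.038)&(W[:,2]<.052); P=W[rr]; print('pad ring',circ(P),np.median(P[:,2]),len(P))
c=(np.hypot(u-368,v-216)<25)&(r-b>40); P=W[c]; print('pad',P.mean(0),(P.min(0)+P.max(0))/2)
x=(np.hypot(u-259,v-117)<25)&(r>150)&(g<70); P=W[x]; print('red',P.mean(0),(P.min(0)+P.max(0))/2,len(P))
for n,cc in [('salt',(246,160)),('gb',(308,355)),('ga',(180,293))]:
    P=W[(np.hypot(u-cc[0],v-cc[1])<30)]; P=P[P[:,2]>(.1 if n=='salt' else .122)]; 
    if len(P):print(n,(P.min(0)+P.max(0))/2,P[:,2].max())
print(W[(W[:,2]>.15)&(np.hypot(W[:,0]-.48,W[:,1]-.135)<.15)].shape)
E
```

```text
deck z 0.027340772636589655 ext [0.35439109 0.00432844] [0.61799582 0.26927755] ctr [0.48619346 0.13680299]
deck circ [0.48772008 0.13627702 0.13295472]
knob top [0.48557752 0.13736022 0.15049996] [0.48793156 0.13640524 0.14905166] [0.03989406 0.03935763 0.01001176]
pad ring [0.48371424 0.23594393 0.02823535] 0.04489436612059006 550
pad [0.4854677  0.23633603 0.03074534] [0.48662546 0.23612995 0.03565895]
red [0.3464056  0.14675022 0.00998754] [0.34660979 0.1465306  0.01017875] 241
salt [0.38524595 0.13491588 0.10899328] 0.11774023053845739
gb [0.58542571 0.13890344 0.12879623] 0.13532429596399786
ga [0.45834385 0.0843992  0.23976015] 0.35728294774055447
(64864, 3)
```

{"op": "play_rows", "data": {
  "deltas": [
    [[-0.01,-0.05,0],0],
    [[-0.02,-0.11,0],0],
    [[-0.03,-0.17,0],0],
    [[-0.04,-0.23,0],0],
    [[-0.04,-0.29,0],0]
  ]
}}

```text
time: 3.32
tool_pos: [0.3991, -0.0993, 0.3218]
tool_rot: [0.001, 0.136, 0.991, -0.0]
contact_force: [1.0, 0.7, 0.3]
gripper_width: 1.001
```

{"op": "play_rows", "data": {
  "deltas": [
    [[0,-0.05,-0.02],0],
    [[0,-0.1,-0.04],0],
    [[0,-0.14,-0.06],0],
    [[0,-0.14,-0.06],0]
  ]
}}

```text
time: 3.82
tool_pos: [0.3988, -0.2389, 0.259]
tool_rot: [-0.002, 0.138, 0.99, 0.001]
contact_force: [0.3, 0.5, -0.3]
gripper_width: 0.999
```

Run:
```python
from m import *
s=status.state();print(s['time'],s['tool_pos'],np.abs(s['joint_vel']).max())
p,im,d=shot('wrist','w2.png'); np.savez('w2.npz',d=d,K=p['mtx'],D=p['distortion'],T=p['world_from_camera'])
for k in ['blue_jar','bowl']:
    for b in outline_of('wrist',k):
        P,_,_=cloud(p,d,b['region']); print(k,np.round(b['box']),round(b['confidence'],2),P.mean(0).round(3))
        t=P[(P[:,2]>.106)&(P[:,2]<.122)] if k!='bowl' else P[(P[:,2]>.062)&(P[:,2]<.072)]
        if len(t): print('  top',len(t),t.mean(0).round(4),((t.min(0)+t.max(0))/2).round(4),circ(t).round(4))
```

```text
3.825 [ 0.3987779  -0.23894986  0.25898254] 0.04453139767180031
blue_jar [428. 180. 515. 244.] 0.93 [ 0.431 -0.116  0.086]
  top 1502 [ 0.4357 -0.1107  0.1069] [ 0.4359 -0.1105  0.1076] [ 0.4357 -0.1107  0.013 ]
blue_jar [110. 246. 197. 323.] 0.89 [ 0.423 -0.4    0.08 ]
  top 1248 [ 0.4266 -0.4081  0.1068] [ 0.4269 -0.4078  0.1077] [ 0.4264 -0.4083  0.0132]
blue_jar [278. 220. 331. 297.] 0.57 [ 0.434 -0.258  0.097]
  top 1939 [ 0.4388 -0.2595  0.1142] [ 0.44   -0.2597  0.1113] [ 0.439  -0.2595  0.0143]
bowl [229. 174. 396. 330.] 0.87 [ 0.446 -0.258  0.034]
  top 2072 [ 0.4437 -0.2584  0.0664] [ 0.4413 -0.2576  0.0659] [ 0.4408 -0.2572  0.073 ]
```

View pics/w2.png

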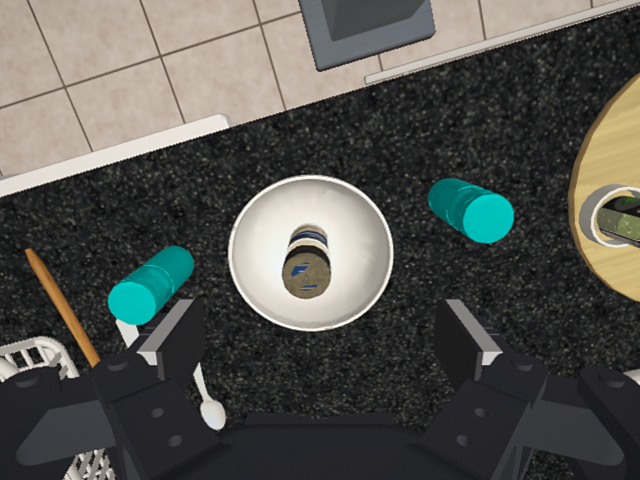

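The blue jar's cap is at (306,276), with its centre near (0.439, -0.260), and the bowl is around it with the turquoise jars well clear. Descending.

{"op": "play_rows", "data": {
  "deltas": [
    [[0.02,-0.01,-0.02],0],
    [[0.04,-0.021,-0.06],0],
    [[0.04,-0.021,-0.11],0],
    [[0.04,-0.021,-0.15],0],
    [[0.04,-0.021,-0.182],0]
  ]
}}

```text
time: 4.6
tool_pos: [0.4403, -0.258, 0.0787]
tool_rot: [0.0, 0.136, 0.991, -0.0]
contact_force: [0.6, 0.0, -0.4]
gripper_width: 1.0
```

{"op": "play_rows", "data": {
  "deltas": [
    [[0,0,0],0],
    [[0,0,0],0],
    [[0,0,0],0],
    [[0,0,0],0],
    [[0,0,0],0]
  ],
  "grip": -1
}}

```text
time: 5.22
tool_pos: [0.4414, -0.2606, 0.0823]
tool_rot: [0.002, 0.137, 0.991, -0.001]
contact_force: [-1.4, -0.4, 7.2]
gripper_width: 0.461
```

{"op": "play_rows", "data": {
  "deltas": [
    [[0,0,0],0],
    [[0,0,0],0],
    [[0,0,0.01],0],
    [[0,0,0.03],0],
    [[0,0,0.05],0]
  ]
}}

```text
time: 5.85
tool_pos: [0.4392, -0.2592, 0.1299]
tool_rot: [-0.0, 0.137, 0.991, 0.0]
contact_force: [-0.4, -0.2, -1.0]
gripper_width: 0.462
```

Run:
```python
from m import *
s=status.state();print(s['time'],s['tool_pos'],s['gripper_width'],s['contact_force'])
p,im,d=shot('side','s2.png'); p2,im2,d2=shot('wrist','w3.png')
a=cv2.resize(im[100:280,240:420],(400,400));b=cv2.resize(im2,(400,300))
o=np.zeros((400,800,3),np.uint8);o[:,:400]=a;o[:300,400:]=b;cv2.imwrite('pics/c3.png',o)
```

```text
5.85 [ 0.43920407 -0.25920376  0.1298666 ] 0.461900974353984 [-0.42879568 -0.20330056 -0.95461546]
```

View pics/c3.png

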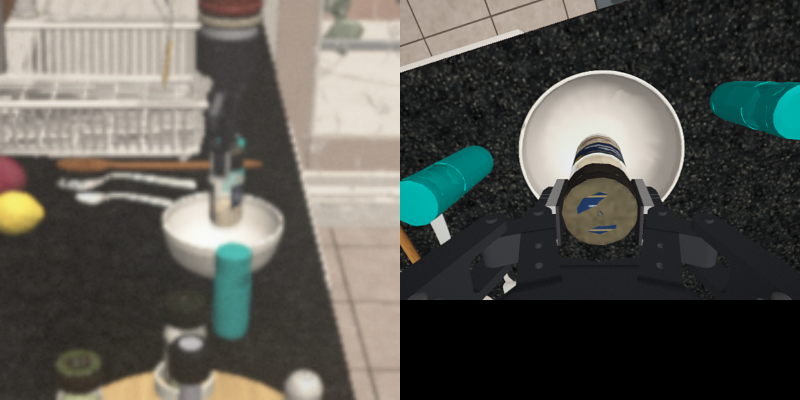

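The jar is gripped by its cap and lifted clear, and the bowl is still upright. Carrying it over.

{"op": "play_rows", "data": {
  "deltas": [
    [[0,0,0.04],0],
    [[0,0,0.08],0],
    [[0,0.02,0.12],0],
    [[0,0.06,0.14],0],
    [[0.01,0.11,0.145],0]
  ]
}}

```text
time: 6.58
tool_pos: [0.4498, -0.1491, 0.2757]
tool_rot: [0.001, 0.138, 0.99, -0.0]
contact_force: [1.2, 0.5, -1.6]
gripper_width: 0.457
```

{"op": "play_rows", "data": {
  "deltas": [
    [[0.01,0.05,0],0],
    [[0.02,0.1,0],0],
    [[0.03,0.155,0],0],
    [[0.035,0.21,0],0],
    [[0.035,0.26,0],0]
  ]
}}

```text
time: 7.2
tool_pos: [0.4841, 0.1124, 0.2732]
tool_rot: [-0.001, 0.137, 0.991, -0.0]
contact_force: [-0.2, 0.3, -1.0]
gripper_width: 0.461
```

{"op": "play_rows", "data": {
  "deltas": [
    [[0,0.05,0],0],
    [[0,0.09,0],0],
    [[0,0.115,-0.01],0],
    [[0,0.125,-0.03],0],
    [[0,0.125,-0.05],0]
  ]
}}

```text
time: 7.82
tool_pos: [0.484, 0.2353, 0.2219]
tool_rot: [-0.001, 0.137, 0.991, -0.001]
contact_force: [-0.1, -0.8, -1.4]
gripper_width: 0.456
```

{"op": "play_rows", "data": {
  "deltas": [
    [[0,0,0],0]
  ]
}}

```text
time: 7.95
tool_pos: [0.483, 0.2341, 0.2205]
tool_rot: [-0.003, 0.138, 0.99, -0.002]
contact_force: [1.0, -0.4, -0.6]
gripper_width: 0.464
```

```bash
python3 - <<'E'
from m import *
s=status.state();print(s['time'],s['tool_pos'],s['gripper_width'],s['contact_force'])
for n in ['wrist','side','scene']:
    p,im,d=shot(n,n+'4.png'); np.savez(n+'4.npz',d=d,K=p['mtx'],D=p['distortion'],T=p['world_from_camera'])
    W,u,v=cloud(p,d,np.ones(d.shape,bool))
    m=(np.hypot(W[:,0]-s['tool_pos'][0],W[:,1]-s['tool_pos'][1])<.035)&(W[:,2]>.08)&(W[:,2]<.25)
    print(n,len(W[m]),W[m].min(0).round(3),W[m].max(0).round(3))
    if n=='wrist':
        t=W[m&(W[:,2]>s['tool_pos'][2]+.02)&(np.hypot(W[:,0]-s['tool_pos'][0],W[:,1]-s['tool_pos'][1])<.018)]; print('captop',np.median(t,0))
    # ring
    rr=(np.hypot(W[:,0]-.485,W[:,1]-.236)<.045)&(W[:,2]>.040)&(W[:,2]<.050); print('ring',circ(W[rr]),rr.sum())
E
python3 - <<'E'
import cv2,numpy as np
im=cv2.imread('pics/side4.png')[190:400,240:420];b=cv2.imread('pics/wrist4.png')
o=np.zeros((467,800,3),np.uint8);o[:,:400]=cv2.resize(im,(400,467));o[:300,400:]=cv2.resize(b,(400,300));cv2.imwrite('pics/c4.png',o)
E
```

```text
7.95 [0.48295836 0.23405828 0.22051786] 0.46412580621432814 [ 1.0072276  -0.43355511 -0.61113857]
wrist 7513 [0.461 0.204 0.147] [0.501 0.269 0.25 ]
captop [nan nan nan]
ring [0.48359444 0.23607822 0.02815983] 560
side 1043 [0.458 0.231 0.151] [0.499 0.269 0.25 ]
ring [0.480026   0.23634718 0.02851026] 244
scene 519 [0.458 0.2   0.151] [0.498 0.263 0.25 ]
ring [0.48148226 0.23384338 0.02823009] 83
  return _methods._mean(a, axis=axis, dtype=dtype,
  ret = um.true_divide(
```

View pics/c4.png

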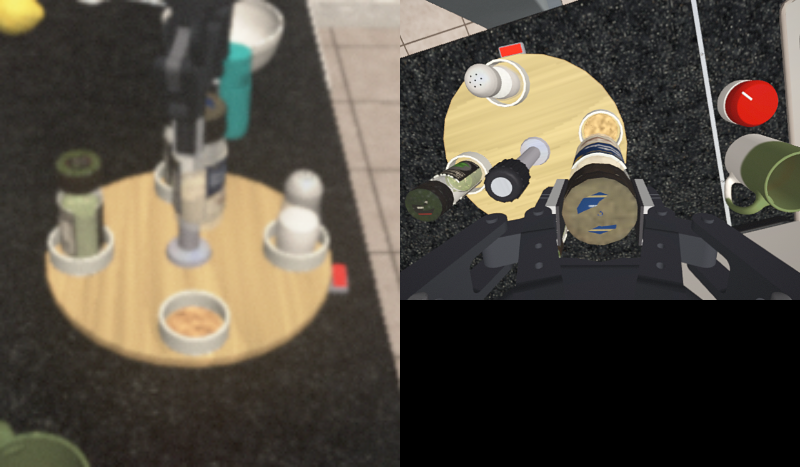

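Run:
```python
from m import *
for n in ['wrist','side','scene']:
    f=np.load(n+'4.npz'); p=dict(mtx=f['K'],distortion=f['D'],world_from_camera=f['T']); W,u,v=cloud(p,f['d'],np.ones((480,640),bool))
    for lo,hi in [(.15,.18),(.18,.205)]:
        m=(np.hypot(W[:,0]-.483,W[:,1]-.234)<.035)&(W[:,2]>lo)&(W[:,2]<hi); P=W[m]; print(n,lo,m.sum(),circ(P,.0205)[:2].round(4),P[:,2].min().round(4))
    m=(np.hypot(W[:,0]-.483,W[:,1]-.234)<.017)&(W[:,2]>.235)&(W[:,2]<.27); print(np.median(W[m],0), m.sum())
```

```text
wrist 0.15 661 [0.4815 0.2345] 0.15
wrist 0.18 1015 [0.4816 0.2348] 0.18
[0.48207631 0.23419735 0.25303473] 7560
side 0.15 294 [0.479  0.2333] 0.1508
side 0.18 280 [0.4791 0.2339] 0.1801
[0.47148665 0.23509102 0.25592286] 41
scene 0.15 144 [0.4824 0.2346] 0.151
scene 0.18 129 [0.482  0.2345] 0.1801
[0.47653011 0.23793749 0.25440479] 40
```

{"op": "play_rows", "data": {
  "deltas": [
    [[0.001,0.002,-0.03],0],
    [[0.001,0.002,-0.06],0],
    [[0.001,0.002,-0.085],0],
    [[0.001,0.002,-0.1],0],
    [[0.001,0.002,-0.108],0]
  ]
}}

```text
time: 8.72
tool_pos: [0.486, 0.2373, 0.1164]
tool_rot: [0.0, 0.137, 0.991, 0.0]
contact_force: [-0.8, 0.6, -0.9]
gripper_width: 0.46
```

{"op": "play_rows", "data": {
  "deltas": [
    [[0,0,-0.003],0],
    [[0,0,-0.005],0],
    [[0,0,-0.007],0],
    [[0,0,-0.009],0],
    [[0,0,-0.009],0]
  ]
}}

```text
time: 9.35
tool_pos: [0.4855, 0.2375, 0.1072]
tool_rot: [-0.0, 0.137, 0.991, -0.0]
contact_force: [0.1, 0.4, -1.0]
gripper_width: 0.459
```

Run:
```python
from m import *
s=status.state();print(s['time'],s['tool_pos'],s['gripper_width'],s['contact_force'])
p,im,d=shot('side','s5.png');W,u,v=cloud(p,d,np.ones((480,640),bool))
for lo,hi in [(.05,.08),(.08,.1)]:
  m=(np.hypot(W[:,0]-.483,W[:,1]-.234)<.035)&(W[:,2]>lo)&(W[:,2]<hi); P=W[m]; print(m.sum(),circ(P,.0205)[:2].round(4))
cv2.imwrite('pics/c5.png',cv2.resize(im[190:400,240:420],(514,600)))
p,im,d=shot('wrist','w5.png');W,u,v=cloud(p,d,np.ones((480,640),bool))
m=(np.hypot(W[:,0]-.483,W[:,1]-.234)<.017)&(W[:,2]>.11)&(W[:,2]<.17); print('cap',np.median(W[m],0), m.sum())
```

```text
9.35 [0.48552139 0.23751961 0.10722392] 0.45904785556842964 [ 0.09894677  0.40980341 -1.02618833]
268 [0.4807 0.237 ]
188 [0.4809 0.2374]
cap [0.48096562 0.23307646 0.13976776] 8361
```

View pics/c5.png

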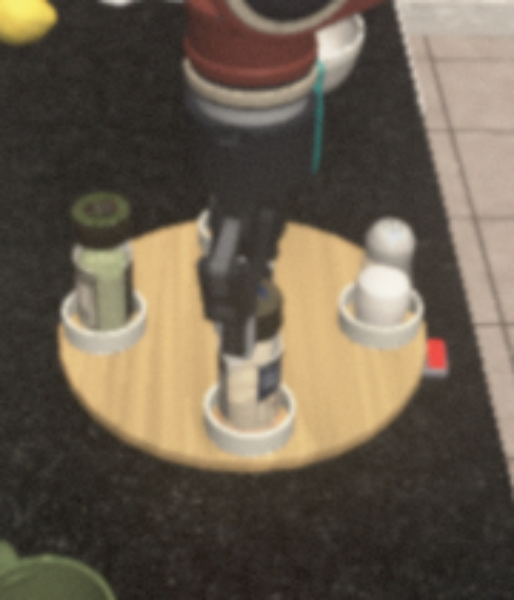

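The jar is inside the ring, about 4 mm above the cork. I'll creep down to contact.

{"op": "play_rows", "data": {
  "deltas": [
    [[0,0,-0.001],0],
    [[0,0,-0.002],0],
    [[0,0,-0.003],0],
    [[0,0,-0.003],0]
  ]
}}

```text
time: 9.95
tool_pos: [0.4857, 0.2376, 0.1044]
tool_rot: [0.0, 0.137, 0.991, 0.0]
contact_force: [0.7, -0.4, 0.2]
gripper_width: 0.461
```

{"op": "play_rows", "data": {
  "deltas": [
    [[0,0,-0.001],0],
    [[0,0,-0.0015],0],
    [[0,0,-0.0015],0]
  ]
}}

```text
time: 10.32
tool_pos: [0.4867, 0.2376, 0.1043]
tool_rot: [0.001, 0.137, 0.991, 0.0]
contact_force: [-0.7, -1.2, 5.1]
gripper_width: 0.462
```

In contact (5 N). Releasing.

{"op": "play_rows", "data": {
  "deltas": [
    [[0,0,0.001],0],
    [[0,0,0.001],0],
    [[0,0,0.001],0],
    [[0,0,0.001],0],
    [[0,0,0.001],0]
  ],
  "grip": 1
}}

```text
time: 10.95
tool_pos: [0.4855, 0.2375, 0.1037]
tool_rot: [-0.0, 0.137, 0.991, -0.0]
contact_force: [0.5, 0.8, 1.5]
gripper_width: 1.001
```

{"op": "play_rows", "data": {
  "deltas": [
    [[0,0,0.03],0],
    [[0,0,0.08],0],
    [[0,0,0.13],0],
    [[-0.02,-0.03,0.18],0],
    [[-0.04,-0.05,0.215],0]
  ]
}}

```text
time: 11.58
tool_pos: [0.4455, 0.187, 0.3217]
tool_rot: [0.001, 0.137, 0.991, 0.0]
contact_force: [-0.2, 0.3, 0.1]
gripper_width: 0.998
```

{"op": "play_rows", "data": {
  "deltas": [
    [[0,0,0],0]
  ]
}}

```text
time: 11.7
tool_pos: [0.4464, 0.1871, 0.3235]
tool_rot: [0.004, 0.138, 0.99, 0.002]
contact_force: [0.5, 0.1, -0.1]
gripper_width: 1.004
```

```bash
cat > look.py <<'E'
from m import *
import sys
s=status.state();print(s['time'],s['tool_pos'],s['gripper_width'],np.abs(s['joint_vel']).max())
p,im,d=shot('wrist',sys.argv[1]); W,u,v=cloud(p,d,np.ones(d.shape,bool))
b,g,r=[im[v,u,i].astype(int) for i in range(3)]
def near(c,R): return np.hypot(W[:,0]-c[0],W[:,1]-c[1])<R
m=near((.4865,.1365),.142)&(r-b>40)&(r>130)&(np.abs(W[:,2]-.026)<.006)
h=cv2.convexHull(np.stack([u[m],v[m]],1).astype(np.int32)).reshape(-1,2)
q=circ(onplane(p,h,.026)); ax=q[:2]; print('deck',q.round(4))
P=W[near(ax,.035)&(W[:,2]>.146)&(W[:,2]<.16)]; print('knob',circ(P[P[:,2]>.146],None).round(4),((P.min(0)+P.max(0))/2).round(4),len(P))
x=near((.346,.147),.03)&(r>150)&(g<70); R=((W[x].min(0)+W[x].max(0))/2); print('red',R.round(4))
m=near(ax,.13)&~near(ax,.05)&(W[:,2]>.10)&(W[:,2]<.145); T=W[m]
fr=np.arctan2(*(R[:2]-ax)[::-1])
print('front ang',np.degrees(fr))
for a in [-90,0,90,180]:
    aa=np.degrees(np.arctan2(T[:,1]-ax[1],T[:,0]-ax[0]))-float(sys.argv[2]); dd=(aa-a+180)%360-180
    P=T[np.abs(dd)<40]; 
    if len(P)<30: continue
    P=P[P[:,2]>np.percentile(P[:,2],95)-.008]; c=(P[:,:2].min(0)+P[:,:2].max(0))/2
    th=np.arctan2(c[1]-ax[1],c[0]-ax[0])
    print(a,c.round(4),'rad',np.hypot(*(c-ax)).round(4),'ang',np.degrees(th).round(2),'toFront',np.degrees((fr-th+np.pi)%(2*np.pi)-np.pi).round(2),'ztop',np.median(P[:,2]).round(4),len(P))
E
python3 look.py w6.png 0
```

```text
11.7 [0.44641336 0.18713868 0.32347467] 1.0036558631710237 0.06138271382378614
deck [0.4877 0.1364 0.133 ]
knob [0.4862 0.137  0.0129] [0.4867 0.136  0.1499] 1332
red [0.3464 0.1465 0.01  ]
front ang 175.8830988703526
-90 [0.4875 0.0363] rad 0.1001 ang -90.12 toFront -94.0 ztop 0.1325 1216
0 [0.5859 0.1378] rad 0.0982 ang 0.83 toFront 175.05 ztop 0.1328 1238
90 [0.4854 0.2377] rad 0.1014 ang 91.31 toFront 84.57 ztop 0.1365 1591
180 [0.3858 0.1365] rad 0.102 ang 179.91 toFront -4.03 ztop 0.114 897
```

View pics/w6.png

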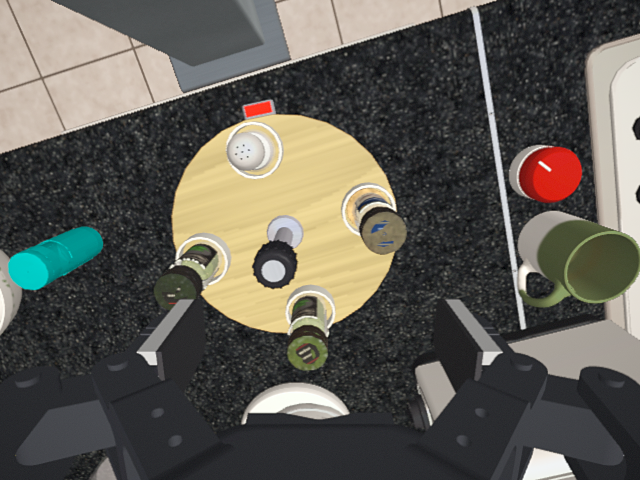

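All jars are standing. The blue jar (382,232) is in its well with its cap top at 0.136 m, as expected, and needs +84.6° (1.477 rad) to reach the front. Now the knob at (0.4867, 0.1365).

{"op": "play_rows", "data": {
  "deltas": [
    [[0.02,-0.025,-0.02],0],
    [[0.04,-0.05,-0.05],0],
    [[0.041,-0.05,-0.1],0],
    [[0.041,-0.05,-0.15],0],
    [[0.041,-0.05,-0.19],0]
  ]
}}

```text
time: 12.38
tool_pos: [0.4845, 0.1375, 0.1239]
tool_rot: [-0.003, 0.137, 0.991, -0.001]
contact_force: [-0.4, 0.8, 0.7]
gripper_width: 0.998
```

{"op": "play_rows", "data": {
  "deltas": [
    [[0,0,-0.01],0],
    [[0,0,-0.019],0],
    [[0,0,-0.019],0]
  ]
}}

```text
time: 12.75
tool_pos: [0.4871, 0.1377, 0.1104]
tool_rot: [0.0, 0.137, 0.991, 0.0]
contact_force: [-0.6, -0.1, -0.3]
gripper_width: 1.0
```

Run:
```python
from m import *
s=status.state();print(s['time'],s['tool_pos'],s['joint_pos'],s['contact_force'])
p,im,d=shot('wrist','w7.png');W,u,v=cloud(p,d,np.ones((480,640),bool))
m=(np.hypot(W[:,0]-.4865,W[:,1]-.1365)<.026)&(W[:,2]>.143)&(W[:,2]<.158); print((W[m].min(0)+W[m].max(0))/2,W[m].mean(0),m.sum())
```

```text
12.75 [0.48713072 0.13771898 0.11043187] [ 1.28425237e-01 -1.27441331e-01  1.99705975e+00 -1.20545363e-05
  1.27106878e+00 -1.16776698e+00] [-0.58548555 -0.10197307 -0.29572865]
[0.48601485 0.13564435 0.14835379] [0.48334338 0.1369317  0.15029628] 10702
```

View pics/w7.png

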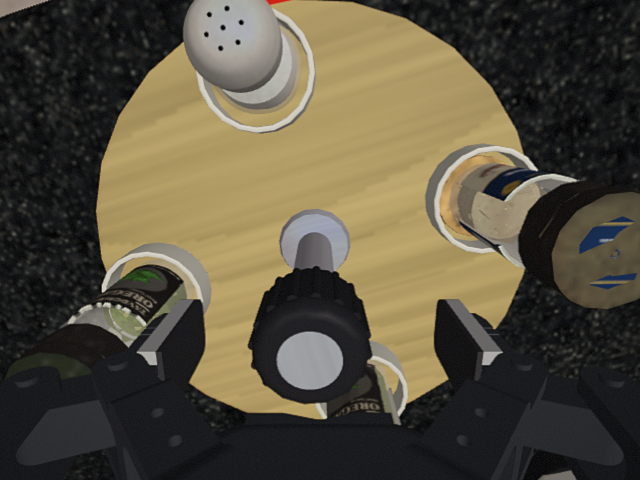

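The knob is between the pads, about 1.5 mm toward -y. I'll correct for that and close.

{"op": "play_rows", "data": {
  "deltas": [
    [[0,-0.0015,0],0],
    [[0,-0.0015,0],0],
    [[0,-0.0015,0],0],
    [[0,-0.0015,0],0],
    [[0,-0.0015,0],0]
  ],
  "grip": -1
}}

```text
time: 13.42
tool_pos: [0.4867, 0.1347, 0.111]
tool_rot: [0.0, 0.137, 0.991, -0.002]
contact_force: [-3.0, -4.7, 5.3]
gripper_width: 0.425
```

{"op": "play_rows", "data": {
  "deltas": [
    [[0,0,0],0],
    [[0,0,0],0],
    [[0,0,0],0],
    [[0,0,0],0.01],
    [[0,0,0],0.03]
  ]
}}

```text
time: 14.05
tool_pos: [0.4867, 0.1348, 0.111]
tool_rot: [0.0, 0.122, 0.993, -0.002]
contact_force: [-2.6, -3.7, 6.0]
gripper_width: 0.425
```

{"op": "play_rows", "data": {
  "deltas": [
    [[0,0,0],0.025],
    [[0,0,0],0.055],
    [[0,0,0],0.09],
    [[0,0,0],0.125],
    [[0,0,0],0.16]
  ]
}}

```text
time: 14.68
tool_pos: [0.4867, 0.135, 0.111]
tool_rot: [-0.0, 0.042, 0.999, -0.001]
contact_force: [-2.8, -3.3, 5.3]
gripper_width: 0.428
```

{"op": "play_rows", "data": {
  "deltas": [
    [[0,0,0],0.04],
    [[0,0,0],0.08],
    [[0,0,0],0.12],
    [[0,0,0],0.16],
    [[0,0,0],0.2]
  ]
}}

```text
time: 15.3
tool_pos: [0.4867, 0.1353, 0.111]
tool_rot: [-0.0, -0.058, 0.998, -0.001]
contact_force: [-3.3, -2.9, 6.2]
gripper_width: 0.425
```

{"op": "play_rows", "data": {
  "deltas": [
    [[0,0,0],0.04],
    [[0,0,0],0.08],
    [[0,0,0],0.12],
    [[0,0,0],0.15],
    [[0,0,0],0.17]
  ]
}}

```text
time: 15.92
tool_pos: [0.4866, 0.1355, 0.1109]
tool_rot: [-0.0, -0.143, 0.99, -0.001]
contact_force: [-4.9, -2.2, 5.6]
gripper_width: 0.425
```

Run:
```python
from m import *
s=status.state();print(s['time'],s['tool_pos'],s['joint_pos'],s['contact_force'],s['ft_torque'])
p,im,d=shot('side','s8.png');cv2.imwrite('pics/c8.png',cv2.resize(im[190:400,240:420],(514,600)))
```

```text
15.925 [0.48664918 0.13546965 0.11094956] [ 1.25046866e-01 -1.29775625e-01  1.99823153e+00 -1.80965665e-03
  1.27344605e+00 -1.73136725e+00] [-4.92262004 -2.15643543  5.62729521] [-0.68673076  0.43609516 -0.00404461]
```

View pics/c8.png

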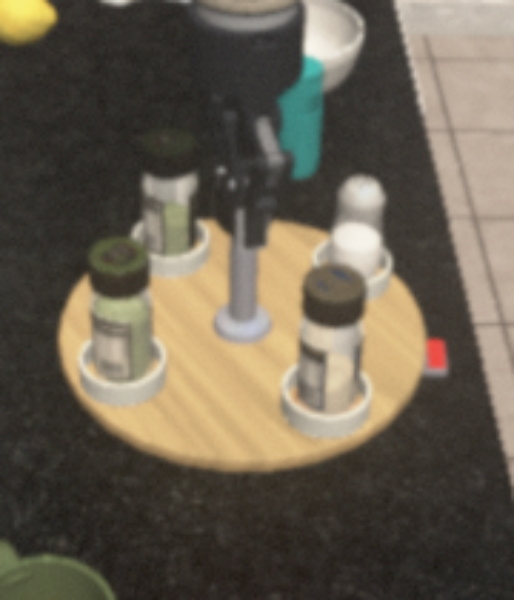

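The turntable follows and all jars stay upright. About 0.56 rad is done, with roughly 0.92 left.

{"op": "play_rows", "data": {
  "deltas": [
    [[0,0,0],0.025],
    [[0,0,0],0.06],
    [[0,0,0],0.1],
    [[0,0,0],0.14],
    [[0,0,0],0.18]
  ]
}}

```text
time: 16.6
tool_pos: [0.4866, 0.1357, 0.111]
tool_rot: [-0.0, -0.231, 0.973, -0.001]
contact_force: [-5.1, -1.2, 5.6]
gripper_width: 0.425
```

{"op": "play_rows", "data": {
  "deltas": [
    [[0,0,0],0.04],
    [[0,0,0],0.08],
    [[0,0,0],0.12],
    [[0,0,0],0.16],
    [[0,0,0],0.2]
  ]
}}

```text
time: 17.23
tool_pos: [0.4865, 0.1359, 0.111]
tool_rot: [-0.0, -0.327, 0.945, -0.0]
contact_force: [-5.1, -0.0, 6.4]
gripper_width: 0.426
```

{"op": "play_rows", "data": {
  "deltas": [
    [[0,0,0],0.04],
    [[0,0,0],0.08],
    [[0,0,0],0.12],
    [[0,0,0],0.16],
    [[0,0,0],0.2]
  ]
}}

```text
time: 17.85
tool_pos: [0.4863, 0.1361, 0.111]
tool_rot: [-0.0, -0.42, 0.908, 0.0]
contact_force: [-6.9, 0.9, 6.7]
gripper_width: 0.42
```

{"op": "play_rows", "data": {
  "deltas": [
    [[0,0,0],0.04],
    [[0,0,0],0.08],
    [[0,0,0],0.12],
    [[0,0,0],0.15],
    [[0,0,0],0.17]
  ]
}}

```text
time: 18.48
tool_pos: [0.4861, 0.1363, 0.111]
tool_rot: [-0.001, -0.495, 0.869, 0.0]
contact_force: [-7.6, 0.4, 7.7]
gripper_width: 0.42
```

{"op": "play_rows", "data": {
  "deltas": [
    [[0,0,0],0.02],
    [[0,0,0],0.04],
    [[0,0,0],0.055],
    [[0,0,0],0.065],
    [[0,0,0],0.065]
  ]
}}

```text
time: 19.1
tool_pos: [0.486, 0.1363, 0.111]
tool_rot: [-0.001, -0.523, 0.852, 0.0]
contact_force: [-8.4, 0.0, 7.1]
gripper_width: 0.431
```

```bash
cat > fin.py <<'E'
from m import *
import sys
s=status.state();print(s['time'],s['tool_pos'],s['joint_pos'][5],s['contact_force'],s['gripper_width'])
yaw=s['joint_pos'][0]-s['joint_pos'][5]; print('turned',yaw-1.296)
out=np.zeros((600,800,3),np.uint8)
for i,n in enumerate(['side','scene']):
    p,im,d=shot(n,n+sys.argv[1]+'.png');W,u,v=cloud(p,d,np.ones((480,640),bool))
    b,g,r=[im[v,u,k].astype(int) for k in range(3)]
    near=lambda c,R:np.hypot(W[:,0]-c[0],W[:,1]-c[1])<R
    x=near((.346,.147),.03)&(r>150)&(g<70)&(W[:,2]<.03); R=W[x].mean(0)
    f=np.array([.4867,.1365])+.1*np.array([np.cos(np.radians(175.9)),np.sin(np.radians(175.9))])
    for lo,hi in [(.06,.105),(.115,.133)]:
        m=near(f,.035)&(W[:,2]>lo)&(W[:,2]<hi)
        c=circ(W[m],.0205)[:2]; print(n,lo,m.sum(),c.round(4),'side off',((c-f)@np.array([-np.sin(np.radians(175.9)),np.cos(np.radians(175.9))])).round(4),'rad',np.hypot(*(c-[.4867,.1365])).round(4),'red',R.round(4))
    cr=im[190:400,240:420] if n=='side' else im[150:360,200:380]
    out[:467,400*i:400*i+400]=cv2.resize(cr,(400,467))
cv2.imwrite('pics/f%s.png'%sys.argv[1],out[:467])
E
python3 fin.py 9
```

```text
19.1 [0.48601564 0.13633296 0.11098605] -2.5459182561150455 [-8.37014031  0.03402052  7.0781335 ] 0.4314577559858838
turned 1.3757446538081484
side 0.06 380 [0.383  0.1531] side off -0.0091 rad 0.105 red [nan nan nan]
side 0.115 155 [0.3831 0.1525] side off -0.0085 rad 0.1049 red [nan nan nan]
scene 0.06 223 [0.3863 0.1527] side off -0.009 rad 0.1017 red [0.3449 0.1461 0.0087]
scene 0.115 103 [0.3861 0.1532] side off -0.0095 rad 0.102 red [0.3449 0.1461 0.0087]fin.py:10: RuntimeWarning: Mean of empty slice.
  x=near((.346,.147),.03)&(r>150)&(g<70)&(W[:,2]<.03); R=W[x].mean(0)
  ret = um.true_divide(
```

View pics/f9.png

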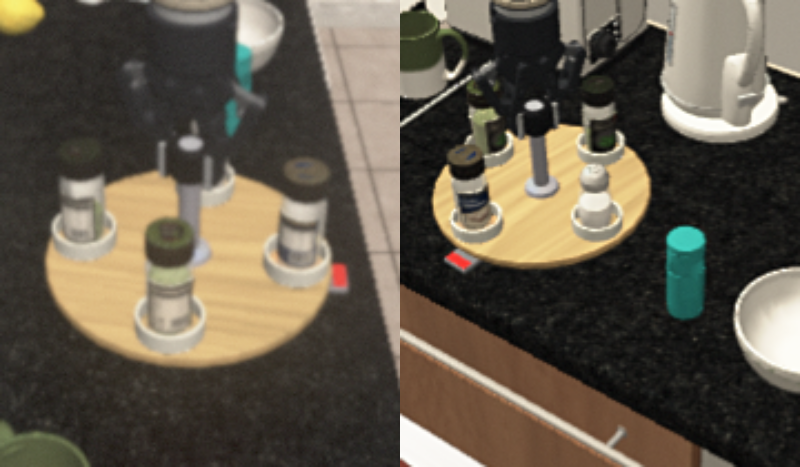

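It is about 9 mm (0.09 rad) short of the front line, which agrees with the yaw count. Now the last bit.

{"op": "play_rows", "data": {
  "deltas": [
    [[0,0,0],0.015],
    [[0,0,0],0.04],
    [[0,0,0],0.065],
    [[0,0,0],0.085],
    [[0,0,0],0.095]
  ]
}}

```text
time: 19.82
tool_pos: [0.4859, 0.1364, 0.111]
tool_rot: [-0.001, -0.563, 0.826, 0.001]
contact_force: [-8.7, 0.3, 7.4]
gripper_width: 0.42
```

{"op": "play_rows", "data": {
  "deltas": [
    [[0,0,0],0],
    [[0,0,0],0],
    [[0,0,0],0],
    [[0,0,0],0],
    [[0,0,0],0]
  ]
}}

```text
time: 20.45
tool_pos: [0.4859, 0.1364, 0.111]
tool_rot: [-0.001, -0.563, 0.827, 0.001]
contact_force: [-9.3, 1.0, 8.1]
gripper_width: 0.424
```

```bash
python3 fin.py 10 2>/dev/null
```

```text
20.45 [0.48589344 0.13637379 0.1109581 ] -2.640805181014345 [-9.33404364  0.98142626  8.11353576] 0.4244737457274202
turned 1.470656826881416
side 0.06 364 [0.3818 0.1435] side off 0.0005 rad 0.1051 red [0.3378 0.133  0.0113]
side 0.115 143 [0.3818 0.143 ] side off 0.001 rad 0.1051 red [0.3378 0.133  0.0113]
scene 0.06 230 [0.3846 0.1431] side off 0.0007 rad 0.1023 red [0.3446 0.1462 0.0091]
scene 0.115 113 [0.3845 0.1439] side off -0.0001 rad 0.1025 red [0.3446 0.1462 0.0091]
```

View pics/f10.png

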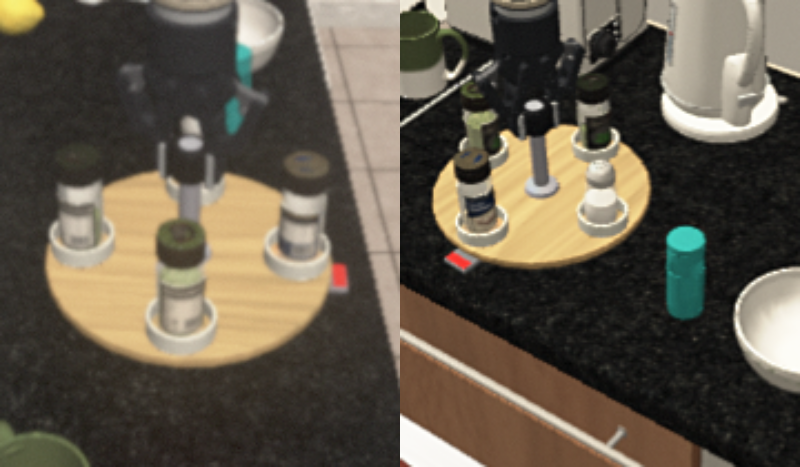

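The blue jar (scene crop 478,190) now stands behind the red mark, within about 1 mm of the front line. All jars are upright in their wells, the bowl is upright, and the knob is still gripped. Handing in.

```bash
python3 -c "
from plant import ticket
print(ticket.job_done())"
```

```text
the job is handed in; nothing more can be done
None
```

I put the blue-labelled jar on the cork pad in the left well and let go of it. I then gripped the knob, turned the carousel about 1.47 rad counter-clockwise, and handed the job in at about 20.5 s with the knob still gripped.

**Last checks:**
- **Blue jar:** it is within about 1 mm of the line from the axis through the red mark, in both the scene and side cameras. It stood upright on the pad at the expected height when I released it. After the turn I checked it in the pictures only.
- **Distance from the axis:** the two cameras differ a little here. The scene camera puts the jar at 102 mm and the side camera at 105 mm, against the nominal 100 mm. That fits calibration error plus the jar sitting slightly off-centre.
- **Red mark:** the side camera measured it about 15 mm off, probably a bad reading because few of its pixels were visible there. I used the scene and wrist camera values, which agreed.
- **Other jars:** the two green jars and the salt are upright in their wells.
- **Bowl:** it is upright. In the last pictures it was only partly in view.
- **Grip:** the gripper opening was steady at 0.42, which matches the knob, and the arm was still. Grip force on the knob is not reported directly. The external force on the tool was about 12 N.

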